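Take the spare spindle cartridge out of its spring clips and fix it in the service cradle

ROBOT

A 6-joint arm with a two-finger parallel gripper is mounted at the origin on a cart in front of the work surface, level with it; the furniture and walls round the work are solid. World frame = base frame: x ahead of the robot, y to its left, z up, the work surface at z = 0. Lengths are in m, angles in rad, forces in N, time in s.
With the tool pointing down it reaches from about 0.25 to 0.775 m from the base axis. Payload 4 kg.
Tool frame: the origin (TCP) lies on the centre line of the jaws, within the pads' length; the fingertips stand robot.finger_overhang ahead of it and the grasp point (between the pads) lies 8 mm behind it (robot.finger_overhang is the distance from the TCP to the fingertips, in m); z points along the fingers, y is the line along which they close (so a half turn about z gives the same grasp; the last joint's range is limited). The gripper opens to 94 mm and grips with 3 to 60 N. Pads are 16 mm wide; open, the fingers measure 119 mm over their backs; the gripper's body (75 mm by 177 mm) begins 78 mm behind the grasp point.
Start: joints at [-1.242, 0.087, 1.371, -0, 1.684, -0.103], TCP at [0.23, -0.5, 0.217] pointing down, gripper open.
Joint ranges: [-3.1, 3.1], [-0.76, 2.03], [0.27, 2.55], [-1.08, 4.22], [0.17, 2.65], [-2.57, 2.57]. Speed limits (rad/s): [2.79, 2.79, 3.14, 3.14, 3.14, 3.14].

INTERFACE

Orientations are given as a 3x3 rotation matrix whose columns are the frame's x, y, z axes.
In Python, from station import monitor, viewer, robot gives the robot as it stands.
- The arm moves only by the tool move_arm, never from a script. Its arguments are lists of equal length, an entry for each row: "delta_pos": the shift along the world's x, y, z in m, a list of three; "turn": the turn, a rotation vector about the world's x, y, z in degrees, a list of three; "jaw": the finger opening in m, from 0 to 0.094. A call has 1 to 5 rows; each row shifts and turns the commanded pose from where the row before left it; what a row does not reach is not made up. A row lasts 1/8 s, in which the tool goes at most 62.5 mm and 10.7 degrees, less where a joint would pass 70% of its speed; a pose out of reach is approached as far as the arm can. A call is refused whole if a number of a shift passes 0.0625 or a number of a turn 10.7, either way. A call with a gripper value outside its range is refused whole. The fingers move at their own pace and stop on an object; "grip_force" is the grip in N (left out, the last holds). Time passes only in rows, so rows that do not move let the fingers close. It gives the time, the measured TCP pose, the force, the opening and the grip force at its end, in the units of the state.
- monitor.state(): the state, without advancing time (a new reading comes with each control period).
- viewer.capture(name): name is "side" or "top" or "wrist"; returns a dict with "frame" (420x560x3 uint8, red, green, blue), "mtx" (3x3 intrinsics, pixels), "cam_to_world" (4x4, takes a point from camera to world coordinates). Camera axes: x right, y down, z forward; pixel columns grow to the right and rows downward; lengths in m; the calibration is good to about 2 mm. The wrist camera is an equidistant fisheye: a pixel r from the principal point sees the ray r / f radians off the axis. A picture is of the moment at which its call begins. There is no depth.
- robot.job_done(): hands the job in; it is judged then, once.
The state is a dict: "clock": time; "joints": joint angles; "qvel": joint speeds; "joint_efforts": joint torques, N m; "ee_pos": TCP position; "orientation": TCP orientation; "contact_force": force on the tool from outside, world axes, zero at the start; "wrist_torque": the same for the moment, N m; "opening": opening from 0.0 (shut) to 1.0 (fully open); "grasp_force": force on a finger pad.
Only numpy, scipy, OpenCV 4.12 (cv2) and the standard library are available. Lean on these libraries where they do the work, as an engineer would, in place of code of your own. Each camera call takes 0.05 s, during which the arm holds its last target. There are 200 camera calls.

TASK

Take the round spindle cartridge out of the two spring clips of the hooded rack: their fixed jaws hook over its top, so do not pull it straight but roll it sideways down the seats and out through the sprung front jaws, with the hand leaning in under the hood, and carry it clear of them without letting it drop. Lay it in the V-blocks of the cradle, either way round, with its two collars between the blocks, and let go of it; then stand the keeper squarely astride it between the collars, with both legs down on the cradle's base plate. Leave the two loose dental casts (ivory and tan) where they stand.

Things in the scene. Friction and masses are not known exactly. Their poses are not given: they have to be found in the camera images.
- clip_rack: Clip rack, grey sheet metal, fixed. Origin on the desk below the middle of the clipped cartridge; y along the cartridge, z up, open front towards its -x (the robot). Base plate x -40..90, y -85..85, 8 mm thick. Two 16 mm wide clips on posts at y = -54 and +54 mm; between them (|y| < 45 mm) all is free in front of, below and behind the cartridge, whose axis is 100 mm above the desk.
- clip_left (a point): Middle of the clip at rack y = +54 mm, on the axis of the clipped cartridge (clip_right is its twin). Fixed steel jaw: inner face 15 mm behind this point, roof 18 mm above it, ending in a turned-down toe 13 mm in front of and 12 mm above it. So the cartridge cannot leave up, back, lengthwise or straight along a leaning hand; level it just catches the toe.
- clip_right (a point): Twin at y = -54 mm. The seat slopes 20 degrees down to the front: the axis rolls 16 mm forward (rack -x) and 6 mm down under the toe, then level forward. In front a sprung jaw, tip 16 mm in front of and 5 mm below this point, folds forward and down (5 N for both at first, 13 N when down); clear after about 45 mm, it springs up again.
- hood (a point): Middle of the front edge of the hood above the clips: 46 mm behind the cartridge's axis (rack x = +46 mm), 218 to 232 mm above the desk, 150 mm wide; back panel at x = +82 mm below it. An upright gripper strikes the hood; one leaning back 25 to 45 degrees towards the rack's front (-x) passes.
- cartridge: Spindle cartridge, bare steel cylinder 28 mm in diameter, 150 mm long (170 with end stubs), 0.2 to 0.4 kg, level in the clips at the start. Origin at the middle of its axis, y along it (x and z turn as it rolls). Two dark collars, 36 mm in diameter, 4 mm thick, at y = -40 and +40 mm; grip the 76 mm between them.
- cradle: Cradle, aluminium, fixed. Origin on the desk below its middle; y along the groove, z up. Base plate 90 (x) x 160 (y) x 8 mm. Two V-blocks, 20 mm long, centred at y = -58 and +58 mm, 45 degree faces, 40 mm high, 65 mm wide; 96 mm free between them. A cartridge lying in them has its axis at x = 0, 34 mm above the desk, along y; its collars allow 6 mm either way along y.
- keeper: Keeper, loose grey plastic saddle, 58 (x) x 66 (y) x 84 mm high, 0.15 to 0.28 kg, upright on the desk. Origin under its middle at the legs' undersides, z up. Slot along y between the legs, 36 mm wide, 43 mm high; top face at 54 mm; on it a grip rib along y, 14 mm thick, 50 mm long, to 84 mm. In place its origin is 8 mm above the desk over the cradle's middle; either way round.
- cast_a: Loose bystander: ivory dental cast, 58x62x34 mm, origin under its middle. To be left alone.
- cast_c: Loose bystander: tan half dental cast, 55x60x42 mm, origin under its middle. To be left alone.

How it is judged:
On the way, in this order (a step that is already met when the one before it is completed fails the run):
1. the cartridge is out of the clips through their front and still carried at clip height, not fallen (x of cartridge in the frame of clip_rack below -0.045 m and z of cartridge in the frame of clip_rack above 0.07 m), for 0.2 s.
2. the cartridge lies in both V-blocks of the cradle with its collars between them, and the fingers have let go of it (x of cartridge in the frame of cradle between -0.006 and 0.006 m and y of cartridge in the frame of cradle between -0.012 and 0.012 m and z of cartridge in the frame of cradle between 0.03 and 0.039 m and angle between the y axis of cartridge and the y axis of cradle, either way round below 0.08 rad and contact force between the fingers and cartridge below 0.1 N and linear speed of cartridge below 0.03 m/s), for 0.2 s.
At the end, for the whole second after the job is handed in: Cartridge in the V-blocks (6 mm sideways, 12 mm lengthwise, 4 mm in height, 0.08 rad) with the keeper astride it, legs on the base plate (9 mm sideways, 16 mm lengthwise, underside 5 to 11.5 mm above the desk, upright within 0.07 rad, square within 0.15 rad), both at rest (x of cartridge in the frame of cradle between -0.006 and 0.006 m and y of cartridge in the frame of cradle between -0.012 and 0.012 m and z of cartridge in the frame of cradle between 0.03 and 0.039 m and angle between the y axis of cartridge and the y axis of cradle, either way round below 0.08 rad and x of keeper in the frame of cradle between -0.009 and 0.009 m and y of keeper in the frame of cradle between -0.016 and 0.016 m and z of keeper in the frame of cradle between 0.005 and 0.0115 m and angle between keeper's own z axis and vertical below 0.07 rad and angle between the y axis of keeper and the y axis of cradle, either way round below 0.15 rad and linear speed of each of cartridge, keeper below 0.03 m/s); the robot touches nothing.
It fails at once if a dental cast is shifted by more than 30 mm (distance of any of cast_a, cast_c from where it was at the start of the episode above 0.03 m).
It also fails if it takes over 61 s, if anything falls off the work surface, if the arm or the gripper's body presses on something with over 40 N, if the wrist force passes 120 N, or if a joint passes its speed limit or range.

## Working session

There is one attempt and no reset: what is moved stays moved. The work goes in short steps, Python scripts to look and compute and a tool call to move; the robot and the scene stay as the last step left them, time stands still between calls to the robot, and variables do not carry over. Pictures are saved under pics/ and viewed, at most 10 in all, crops included, and the job is handed in when it is done.

Besides the shell and the picture viewer there is one more tool, called after ">>>" in YAML: its name, and indented under it one key for each argument. move_arm: Moves the arm, as the interface text tells. Its arguments: {"type":"object","properties":{"delta_pos":{"type":"array"},"turn":{"type":"array"},"jaw":{"type":"array"},"grip_force":{"type":"number"}},"required":["delta_pos","turn","jaw"]}

```bash
mkdir -p pics; ls; python3 - <<'E'
from station import monitor, viewer, robot
import cv2,numpy as np
np.set_printoptions(precision=4,suppress=True)
print(robot.finger_overhang, monitor.state())
ims={}
for n in ["side","top","wrist"]:
    c=viewer.capture(n); np.savez(f"{n}0.npz",**{k:c[k] for k in("frame","mtx","cam_to_world")})
    print(n,c["mtx"],c["cam_to_world"])
    cv2.imwrite(f"pics/{n}0.png",cv2.resize(c["frame"][:,:,::-1],(800,600),interpolation=cv2.INTER_CUBIC))
E
```

```text
pics
0.011 {'clock': 0.0, 'joints': array([-1.2421,  0.0879,  1.3722, -0.    ,  1.6836, -0.1031]), 'qvel': array([ 0.0006,  0.0001, -0.0001,  0.0022, -0.0007,  0.0011]), 'joint_efforts': array([ -0.0015, -34.0186, -30.2426,   0.0717,   0.033 ,  -0.0002]), 'ee_pos': array([ 0.23  , -0.499 ,  0.2153]), 'orientation': array([[ 0.9082,  0.4185, -0.0008],
       [ 0.4185, -0.9082,  0.0021],
       [ 0.0002, -0.0022, -1.    ]]), 'contact_force': array([ 0.1217, -0.1534,  0.1224]), 'wrist_torque': array([ 0.0234, -0.0027,  0.0068]), 'grasp_force': 0.0, 'opening': 1.000486040499589}
side [[397.6887   0.     283.4829]
 [  0.     397.6887 209.7253]
 [  0.       0.       1.    ]] [[ 0.9897 -0.0924  0.1095  0.3952]
 [-0.1433 -0.6508  0.7456 -1.0008]
 [ 0.0023 -0.7536 -0.6573  0.8055]
 [ 0.      0.      0.      1.    ]]
top [[544.1504   0.     273.6539]
 [  0.     544.1504 200.8179]
 [  0.       0.       1.    ]] [[-0.006  -0.9882  0.1529  0.2751]
 [-0.9999  0.0076  0.0102 -0.2506]
 [-0.0113 -0.1528 -0.9882  1.5808]
 [ 0.      0.      0.      1.    ]]
wrist [[325.1923   0.     277.033 ]
 [  0.     325.1923 209.0502]
 [  0.       0.       1.    ]] [[ 0.4182 -0.8787 -0.2304  0.2963]
 [-0.9084 -0.4047 -0.1054 -0.4681]
 [-0.0007  0.2534 -0.9674  0.3846]
 [ 0.      0.      0.      1.    ]]
```

View pics/side0.png

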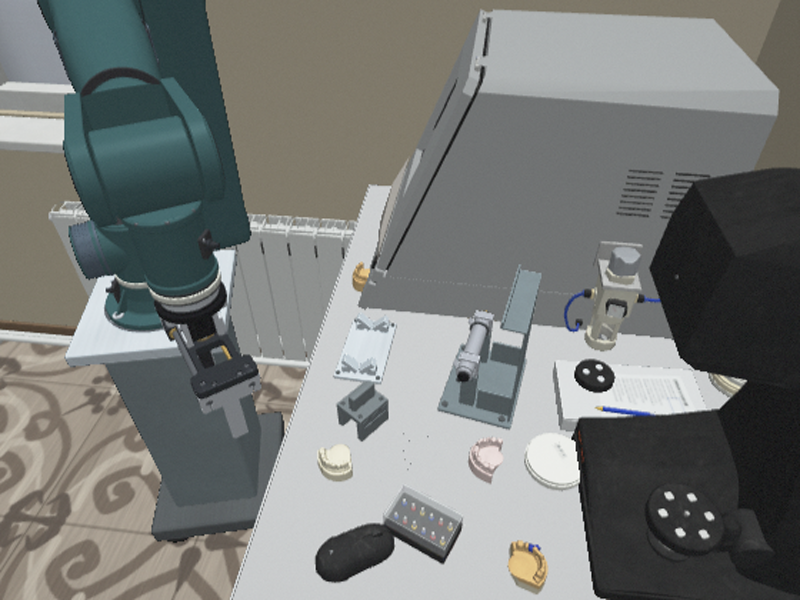

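View pics/top0.png

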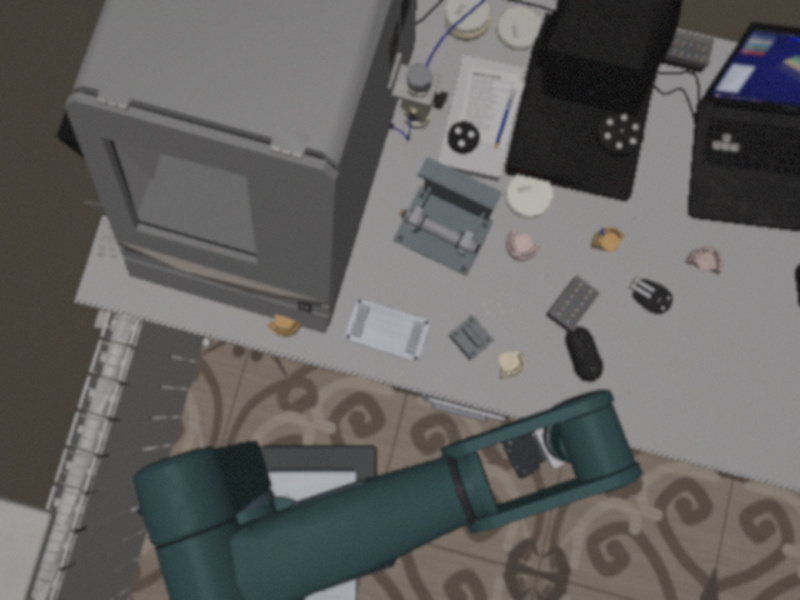

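```bash
python3 - <<'E'
import cv2,numpy as np
def crop(n,c0,c1,r0,r1,s,o):
    f=np.load(n+"0.npz")["frame"][r0:r1,c0:c1,::-1]
    f=cv2.resize(f,None,fx=s,fy=s,interpolation=cv2.INTER_CUBIC)
    for c in range((c0+9)//10*10,c1,10):
        cv2.putText(f,str(c),(int((c-c0+.5)*s)-10,10),0,.35,(0,0,255),1); cv2.line(f,(int((c-c0+.5)*s),12),(int((c-c0+.5)*s),20),(0,0,255))
    for r in range((r0+9)//10*10,r1,10):
        cv2.putText(f,str(r),(0,int((r-r0+.5)*s)+4),0,.35,(0,0,255),1); cv2.line(f,(24,int((r-r0+.5)*s)),(30,int((r-r0+.5)*s)),(0,0,255))
    cv2.imwrite(o,f)
crop("side",225,385,183,303,5,"pics/sc.png")
crop("top",235,360,105,255,4,"pics/tc.png")
E
```

```text
(no output)
```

View pics/sc.png

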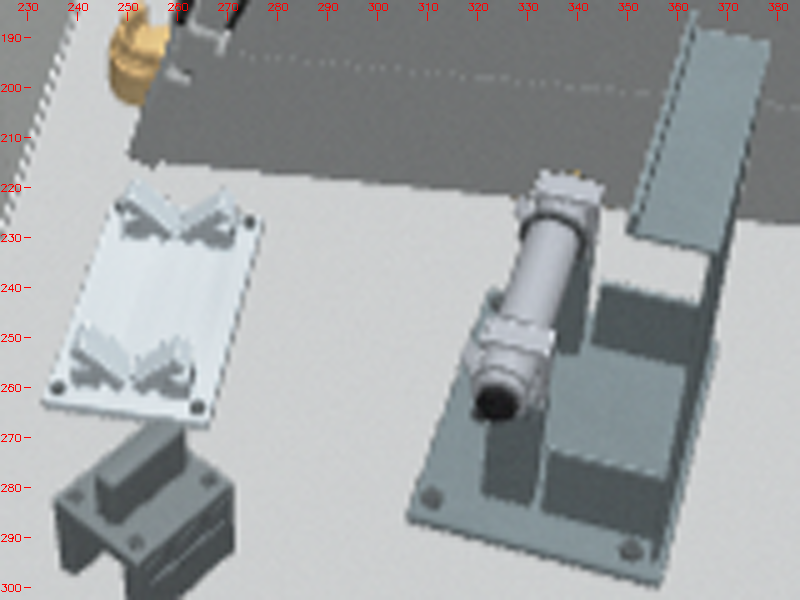

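View pics/tc.png

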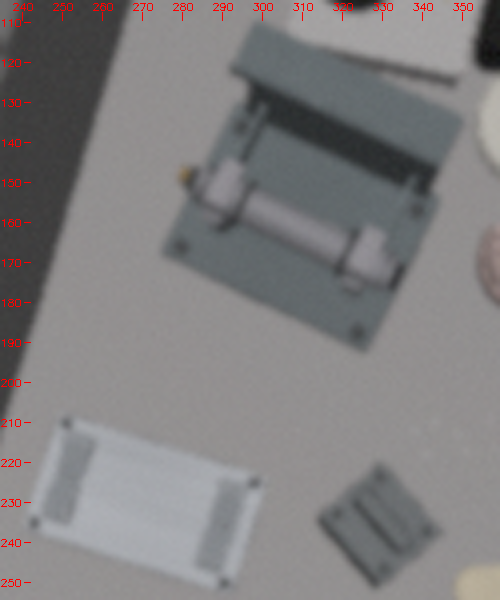

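```bash
cat > h.py <<'E'
import numpy as np, cv2
from scipy.optimize import least_squares
np.set_printoptions(precision=4,suppress=True)
def proj(cam,P):
    T=np.linalg.inv(cam["cam_to_world"]); p=np.asarray(P)@T[:3,:3].T+T[:3,3]; q=p@cam["mtx"].T; return q[:,:2]/q[:,2:]
def fit(obs,x0):
    # obs: list of (cam, local pts, px)
    def res(v,each=False):
        c,s=np.cos(v[2]),np.sin(v[2]); R=np.array([[c,-s,0],[s,c,0],[0,0,1]]); r=[]
        for cam,L,px in obs:
            r.append(proj(cam,np.array(L)/1000@R.T+[v[0],v[1],0])-px)
        return r if each else np.vstack(r).ravel()
    s=least_squares(res,x0,loss="soft_l1"); return s.x,res(s.x,True)
E
python3 - <<'E'
from h import *
S=np.load("side0.npz");T=np.load("top0.npz")
s=lambda a:np.array(a)/5-.5+[225,183]
t=lambda a:np.array(a)/4-.5+[235,105]
O={
'rack':[(S,[[-40,-85,8],[90,-85,8],[46,-75,232],[46,75,232]],s([[408,514],[660,578],[629,235],[693,18]])),
 (T,[[-40,85,8],[-40,-85,8],[90,-85,8],[46,75,232],[46,-75,232]],t([[163,255],[367,352],[440,195],[230,70],[435,165]]))],
'cradle':[(S,[[-45,-80,8],[45,-80,8],[45,80,8],[-45,80,8]],s([[42,403],[210,425],[265,218],[113,205]])),
 (T,[[45,80,8],[45,-80,8],[-45,-80,8],[-45,80,8]],t([[65,418],[263,480],[228,590],[30,525]]))],
'keeper':[(S,[[-29,-33,54],[29,-33,54],[29,33,54]],s([[53,500],[133,558],[235,487]])),
 (T,[[29,33,54],[29,-33,54],[-29,-33,54],[-29,33,54]],t([[381,463],[441,530],[376,588],[316,521]]))]}
for k,o in O.items():
    v,r=fit(o,[.5,-.2,-.8 if k=='keeper' else -.3]); print(k,v,np.degrees(v[2])); print(*[x.round(1).tolist() for x in r])
    v,r=fit(o[:1],v);print(v); v,r=fit(o[1:],v);print(v)
E
```

```text
rack [ 0.6152 -0.331  -0.4596] -26.33559332018275
[[-0.5, 0.2], [0.7, 0.8], [0.2, -4.4], [-0.6, -2.2]] [[-0.9, -0.4], [0.3, 0.1], [0.7, 0.4], [-0.3, -0.6], [1.6, 0.4]]
[ 0.6154 -0.3339 -0.4776]
[ 0.6149 -0.3303 -0.4498]
cradle [ 0.4326 -0.2276 -0.3163] -18.12167458602107
[[-0.0, -0.0], [-0.3, 0.1], [-0.1, 0.0], [0.3, -1.0]] [[-0.6, -1.8], [2.2, -0.8], [1.6, 1.4], [-1.6, 0.7]]
[ 0.4325 -0.2281 -0.3103]
[ 0.4325 -0.2262 -0.3302]
keeper [ 0.4113 -0.3907 -0.8778] -50.29334594209517
[[-0.7, -0.9], [0.4, 0.9], [-0.3, -1.6]] [[-0.3, -0.2], [0.1, 0.9], [0.7, -0.2], [0.3, -1.5]]
[ 0.4121 -0.3929 -0.9138]
[ 0.4107 -0.39   -0.856 ]
```

>>> move_arm:
  delta_pos:
    - [0.03,0.02,0]
    - [0.03,0.02,0]
    - [0.03,0.02,0]
    - [0.03,0.02,0]
    - [0.03,0.02,0]
  turn:
    - [0,0,9.7]
    - [0,0,9.7]
    - [0,0,9.7]
    - [0,0,9.7]
    - [0,0,0]
  jaw: [0.06,0.06,0.06,0.06,0.06]
  grip_force: 40

```text
clock: 0.78
ee_pos: [0.381, -0.3986, 0.2161]
orientation: [[0.445, 0.896, -0.0], [0.896, -0.445, 0.001], [0.0, -0.001, -1.0]]
contact_force: [-0.3, 0.0, -0.0]
opening: 0.639
grasp_force: 0.0
```

>>> move_arm:
  delta_pos:
    - [0.035,0.022,0]
    - [0.035,0.022,0]
    - [0.035,0.022,0]
    - [0.035,0.022,0]
    - [0.025,0.016,0]
  turn:
    - [-4.43,-8.96,0]
    - [-4.43,-8.96,0]
    - [-4.43,-8.96,0]
    - [-4.43,-8.96,0]
    - [0,0,0]
  jaw: [0.06,0.06,0.06,0.06,0.06]

```text
clock: 1.4
ee_pos: [0.5415, -0.2915, 0.2088]
orientation: [[0.445, 0.691, 0.57], [0.896, -0.346, -0.28], [0.004, 0.635, -0.773]]
contact_force: [-0.5, -1.3, 0.7]
opening: 0.638
grasp_force: 0.0
```

```bash
cat >> h.py <<'E'
def snap(n,tag,view=True):
    from station import viewer
    c=viewer.capture(n); np.savez(f"{n}{tag}.npz",**{k:c[k] for k in("frame","mtx","cam_to_world")})
    f=cv2.resize(c["frame"][:,:,::-1],(800,600),interpolation=cv2.INTER_CUBIC)
    cv2.imwrite(f"pics/{n}{tag}.png",f); return c
def fproj(cam,P):
    T=np.linalg.inv(cam["cam_to_world"]); p=np.asarray(P)@T[:3,:3].T+T[:3,3]
    th=np.arctan2(np.hypot(p[:,0],p[:,1]),p[:,2]); ph=np.arctan2(p[:,1],p[:,0]); f=cam["mtx"][0,0]
    return np.c_[f*th*np.cos(ph),f*th*np.sin(ph)]+cam["mtx"][:2,2]
def fray(cam,uv):
    d=(np.asarray(uv,float)-cam["mtx"][:2,2])/cam["mtx"][0,0]; th=np.linalg.norm(d,axis=1,keepdims=True)
    v=np.c_[d/th*np.sin(th),np.cos(th)]; return v@cam["cam_to_world"][:3,:3].T, cam["cam_to_world"][:3,3]
E
python3 - <<'E'
from h import *
from station import monitor
s=monitor.state()
for k in("clock","joints","ee_pos","orientation","contact_force","opening"):print(k,s[k])
snap("wrist","1")
E
```

```text
clock 1.4
joints [-0.6562 -0.2249  1.8326  0.1667  0.8628 -0.2581]
ee_pos [ 0.5415 -0.2915  0.2088]
orientation [[ 0.4449  0.6908  0.5699]
 [ 0.8956 -0.346  -0.2797]
 [ 0.004   0.6349 -0.7726]]
contact_force [-0.4568 -1.3295  0.7189]
opening 0.6381060220301205
```

View pics/wrist1.png

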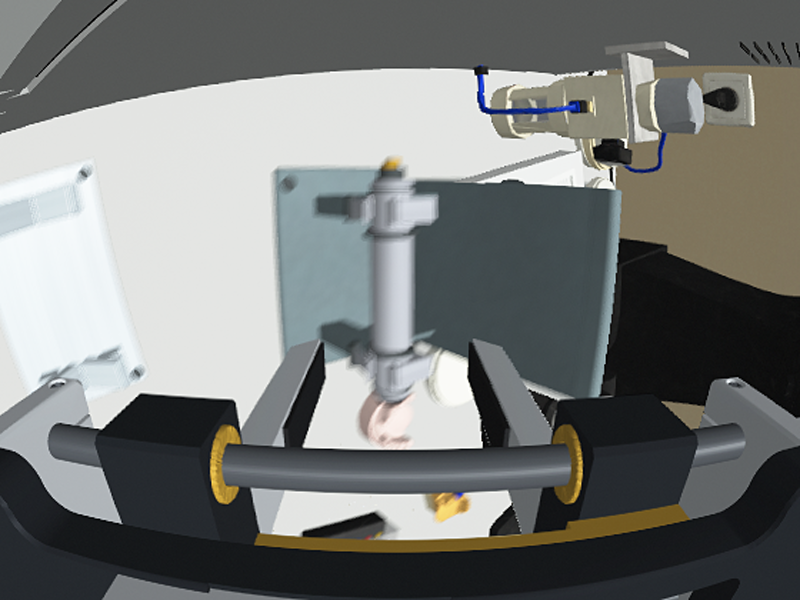

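```bash
python3 - <<'E'
from h import *
W=np.load("wrist1.npz"); print(W["cam_to_world"])
px=lambda a:(np.array(a,float)+.5)/800*560-.5
def hit(uv,z):
    d,o=fray(W,px(uv)); t=(np.atleast_1d(z)-o[2])/d[:,2]; return o+d*t[:,None]
v=np.array([.6152,-.331,-.4596]); c,s=np.cos(v[2]),np.sin(v[2]); R=np.array([[c,-s,0],[s,c,0],[0,0,1]]); loc=lambda P:(P-[v[0],v[1],0])@R
print("cam loc",loc(W["cam_to_world"][:3,3]))
print("mid",loc(hit([[393,245],[393.5,290],[394,335]],.1))*1000)
print("corner",loc(hit([[277,170]],.008))*1000)
print("collars@z.115",loc(hit([[392,233],[394,353]],.115))*1000)
P=lambda L:(fproj(W,np.array(L)/1000@R.T+[v[0],v[1],0])+.5)/.7-.5
print(P([[0,85,100],[0,40,100],[0,-40,100],[-40,85,8],[46,75,232],[46,-75,232]]))
E
```

```text
[[ 0.6901 -0.5755  0.4388  0.4777]
 [-0.3456 -0.7948 -0.4989 -0.1781]
 [ 0.6358  0.1927 -0.7474  0.34  ]
 [ 0.      0.      0.      1.    ]]
cam loc [-0.1911  0.0761  0.34  ]
mid [[  3.8401  32.7365 100.    ]
 [  4.0844   1.6449 100.    ]
 [  4.3272 -30.9661 100.    ]]
corner [[-36.2582  86.4285   8.    ]]
collars@z.115 [[ -9.1021  43.1109 115.    ]
 [ -7.967  -37.0181 115.    ]]
[[388.0791 166.8085]
 [388.4535 234.7091]
 [389.3073 348.3832]
 [272.6655 171.9791]
 [609.1727 189.8536]
 [580.7204 438.2893]]
```

>>> move_arm:
  delta_pos:
    - [0,0,0]
    - [0,0,0]
    - [0,0,0]
  turn:
    - [0,0,0]
    - [0,0,0]
    - [0,0,0]
  jaw: [0.06,0.06,0.06]

```text
clock: 1.82
ee_pos: [0.545, -0.2967, 0.2172]
orientation: [[0.446, 0.685, 0.576], [0.895, -0.342, -0.286], [0.001, 0.643, -0.766]]
contact_force: [0.2, -0.5, 0.3]
opening: 0.641
grasp_force: 0.0
```

```bash
python3 - <<'E'
from h import *
from station import monitor
s=monitor.state(); print(s["ee_pos"]); print(s["orientation"])
snap("wrist","2"); W=np.load("wrist2.npz"); print(W["cam_to_world"])
f=W["frame"][140:260,235:330,::-1]; f=cv2.resize(f,None,fx=5,fy=5,interpolation=cv2.INTER_CUBIC); cv2.imwrite("pics/w2c.png",f)
E
```

```text
[ 0.545  -0.2967  0.2172]
[[ 0.4463  0.6848  0.576 ]
 [ 0.8949 -0.3425 -0.2862]
 [ 0.0013  0.6432 -0.7657]]
[[ 0.6842 -0.5783  0.4443  0.4802]
 [-0.3421 -0.7925 -0.5049 -0.1822]
 [ 0.6441  0.1934 -0.7401  0.347 ]
 [ 0.      0.      0.      1.    ]]
```

View pics/w2c.png

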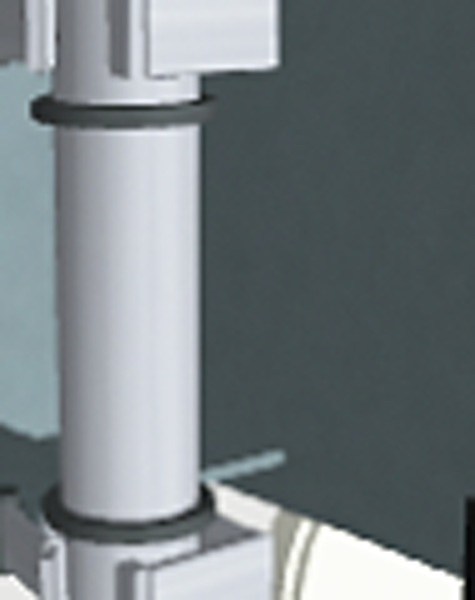

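```bash
python3 - <<'E'
from h import *
W=np.load("wrist2.npz")
px=lambda a:np.array(a,float)/5-.5+[235,140]
def hit(uv,z):
    d,o=fray(W,px(uv)); t=(z-o[2])/d[:,2]; return o+d*t[:,None]
v=np.array([.6152,-.331,-.4596]); c,s=np.cos(v[2]),np.sin(v[2]); R=np.array([[c,-s,0],[s,c,0],[0,0,1]]); loc=lambda P:(P-[v[0],v[1],0])@R*1000
h=hit([[125,106],[128.5,150],[131,480],[129,502]],.1); print(h,loc(h)); d=h[0]-h[3]; print(np.degrees(np.arctan2(-d[0],d[1])),np.linalg.norm(d),(h[0]+h[3])/2)
d,o=fray(W,px([[129,300]])); print("ray",d@R, loc(o))
E
```

```text
[[ 0.6319 -0.2951  0.1   ]
 [ 0.6288 -0.3031  0.1   ]
 [ 0.5986 -0.3625  0.1   ]
 [ 0.596  -0.3663  0.1   ]] [[ -0.9469  39.5972 100.    ]
 [ -0.2351  31.0374 100.    ]
 [ -0.9114 -35.5942 100.    ]
 [ -1.5279 -40.1745 100.    ]]
-26.750416639422617 0.07977374680452008 [ 0.614  -0.3307  0.1   ]
ray [[ 0.5866 -0.2264 -0.7776]] [-186.9864   73.4687  347.0144]
```

>>> move_arm:
  delta_pos:
    - [-0.0112,0.0056,-0.0105]
    - [0.0212,-0.0105,-0.0282]
    - [0.0212,-0.0105,-0.0282]
    - [0.0212,-0.0105,-0.0282]
    - [0,0,0]
  turn:
    - [0,0,0]
    - [0,0,0]
    - [0,0,0]
    - [0,0,0]
    - [0,0,0]
  jaw: [0.06,0.06,0.06,0.06,0.06]

```text
clock: 2.5
ee_pos: [0.5965, -0.3213, 0.1172]
orientation: [[0.446, 0.689, 0.572], [0.895, -0.345, -0.282], [0.003, 0.637, -0.771]]
contact_force: [0.2, 0.5, -0.7]
opening: 0.638
grasp_force: 0.0
```

>>> move_arm:
  delta_pos:
    - [0.0106,-0.0053,-0.0141]
    - [0.0106,-0.0053,-0.0141]
    - [0,0,0]
    - [0,0,0]
  turn:
    - [0,0,0]
    - [0,0,0]
    - [0,0,0]
    - [0,0,0]
  jaw: [0.06,0.06,0.06,0.06]

```text
clock: 3.0
ee_pos: [0.6188, -0.3324, 0.0949]
orientation: [[0.445, 0.684, 0.577], [0.895, -0.341, -0.286], [0.001, 0.644, -0.765]]
contact_force: [0.5, -0.0, 0.3]
opening: 0.637
grasp_force: 0.0
```

Positioned without contact. Now close.

>>> move_arm:
  delta_pos:
    - [0,0,0]
    - [0,0,0]
    - [0,0,0]
    - [0,0,0]
    - [0,0,0]
  turn:
    - [0,0,0]
    - [0,0,0]
    - [0,0,0]
    - [0,0,0]
    - [0,0,0]
  jaw: [0.04,0.03,0.02,0.02,0.02]
  grip_force: 40

```text
clock: 3.62
ee_pos: [0.6191, -0.3322, 0.0938]
orientation: [[0.445, 0.685, 0.577], [0.895, -0.342, -0.285], [0.002, 0.643, -0.766]]
contact_force: [-0.7, 0.1, 0.2]
opening: 0.287
grasp_force: 40.0
```

>>> move_arm:
  delta_pos:
    - [-0.0036,0.0018,-0.0014]
    - [-0.0036,0.0018,-0.0015]
    - [-0.0036,0.0018,-0.0015]
    - [-0.0036,0.0018,-0.0015]
    - [0,0,0]
  turn:
    - [0,0,0]
    - [0,0,0]
    - [0,0,0]
    - [0,0,0]
    - [0,0,0]
  jaw: [0.02,0.02,0.02,0.02,0.02]

```text
clock: 4.25
ee_pos: [0.6064, -0.3261, 0.0897]
orientation: [[0.446, 0.681, 0.58], [0.895, -0.34, -0.288], [0.001, 0.648, -0.762]]
contact_force: [10.9, -4.6, -2.8]
opening: 0.288
grasp_force: 40.0
```

>>> move_arm:
  delta_pos:
    - [-0.0054,0.0027,0]
    - [-0.0054,0.0027,0]
    - [-0.0054,0.0027,0]
    - [-0.0054,0.0027,0]
    - [0,0,0]
  turn:
    - [0,0,0]
    - [0,0,0]
    - [0,0,0]
    - [0,0,0]
    - [0,0,0]
  jaw: [0.02,0.02,0.02,0.02,0.02]

```text
clock: 4.88
ee_pos: [0.5857, -0.3166, 0.0941]
orientation: [[0.446, 0.678, 0.584], [0.895, -0.338, -0.291], [-0.0, 0.652, -0.758]]
contact_force: [-2.7, 1.0, 12.0]
opening: 0.286
grasp_force: 40.0
```

>>> move_arm:
  delta_pos:
    - [-0.0072,0.0036,0]
    - [-0.0072,0.0036,0]
    - [-0.0072,0.0036,0]
    - [-0.0072,0.0036,0]
    - [0,0,0]
  turn:
    - [0,0,0]
    - [0,0,0]
    - [0,0,0]
    - [0,0,0]
    - [0,0,0]
  jaw: [0.02,0.02,0.02,0.02,0.02]

```text
clock: 5.5
ee_pos: [0.5531, -0.2991, 0.0864]
orientation: [[0.445, 0.686, 0.575], [0.895, -0.343, -0.284], [0.002, 0.641, -0.767]]
contact_force: [0.1, 0.2, -1.7]
opening: 0.287
grasp_force: 40.0
```

```bash
python3 - <<'E'
from h import *
from station import monitor
s=monitor.state(); print(s["contact_force"],s["ee_pos"])
W=snap("wrist","3")
E
```

```text
[ 0.0953  0.1904 -1.7139] [ 0.5531 -0.2991  0.0864]
```

View pics/wrist3.png

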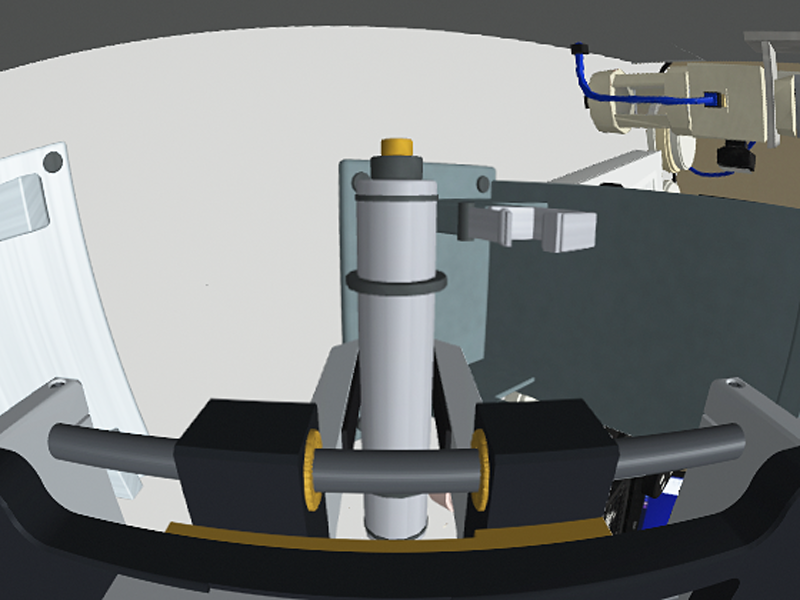

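>>> move_arm:
  delta_pos:
    - [-0.01,0.006,0.03]
    - [-0.02,0.012,0.04]
    - [-0.03,0.018,0.012]
    - [-0.03,0.018,0]
    - [-0.03,0.018,0]
  turn:
    - [0,0,0]
    - [0,0,0]
    - [4.43,8.96,0]
    - [4.43,8.96,0]
    - [4.43,8.96,0]
  jaw: [0.02,0.02,0.02,0.02,0.02]

```text
clock: 6.18
ee_pos: [0.4339, -0.2277, 0.1715]
orientation: [[0.446, 0.882, 0.155], [0.895, -0.439, -0.077], [-0.0, 0.173, -0.985]]
contact_force: [0.8, -0.8, -2.9]
opening: 0.287
grasp_force: 40.0
```

>>> move_arm:
  delta_pos:
    - [-0.0012,0.0005,0]
    - [0,0,0]
    - [0,0,0]
    - [0,0,0]
  turn:
    - [4.43,8.96,0]
    - [0,0,8.3]
    - [0,0,0]
    - [0,0,0]
  jaw: [0.02,0.02,0.02,0.02]

```text
clock: 6.68
ee_pos: [0.4329, -0.2272, 0.1696]
orientation: [[0.314, 0.95, 0.001], [0.95, -0.314, -0.001], [-0.0, 0.001, -1.0]]
contact_force: [-0.9, 0.0, -2.7]
opening: 0.285
grasp_force: 40.0
```

```bash
python3 - <<'E'
from h import *
from station import monitor
s=monitor.state(); print(s["contact_force"],s["ee_pos"],s["orientation"])
W=snap("wrist","4"); np.savez("pose4.npz",p=s["ee_pos"],R=s["orientation"])
v=np.array([.4326,-.2276,-.3163]); c,q=np.cos(v[2]),np.sin(v[2]); R=np.array([[c,-q,0],[q,c,0],[0,0,1]])
P=lambda L:(fproj(W,np.array(L)/1000@R.T+[v[0],v[1],0])+.5)/.7-.5
print(P([[45,80,8],[-45,80,8],[45,-80,8],[-45,-80,8],[-32,48,40],[32,48,40],[-32,68,40],[32,68,40]]))
E
```

```text
[-0.8598  0.0387 -2.6723] [ 0.4329 -0.2272  0.1696] [[ 0.3136  0.9496  0.0013]
 [ 0.9496 -0.3136 -0.0007]
 [-0.0003  0.0015 -1.    ]]
[[459.254  171.8154]
 [332.0332 172.2034]
 [453.5868 381.3718]
 [338.9943 381.8175]
 [346.2742 220.4914]
 [445.5212 220.1714]
 [345.774  189.6083]
 [445.8322 189.2994]]
```

View pics/wrist4.png

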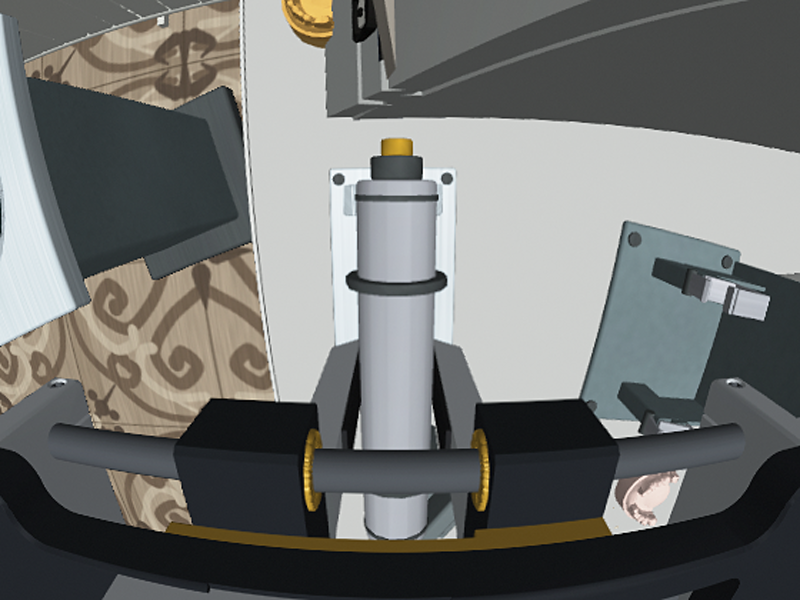

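```bash
python3 - <<'E'
from h import *
W=np.load("wrist4.npz"); p=np.load("pose4.npz")
px=lambda a:(np.array(a,float)+.5)*.7-.5
def hit(uv,z):
    d,o=fray(W,px(uv)); t=(z-o[2])/d[:,2]; return o+d*t[:,None]
v=np.array([.4326,-.2276,-.3163]); c,q=np.cos(v[2]),np.sin(v[2]); R=np.array([[c,-q,0],[q,c,0],[0,0,1]])
loc=lambda P:(P-[v[0],v[1],0])@R*1000
h=hit([[329,169],[456,169]],.008); print("corners",loc(h)); d=h[1]-h[0]; print(np.degrees(np.arctan2(d[1],d[0])),np.linalg.norm(d))
print("collar",loc(hit([[396.5,280]],p["p"][2]+.008)), "mid",loc(hit([[397,240]],p["p"][2]+.008)),"tcp",loc(p["p"]))
# refine edges automatically around plate corners
f=cv2.cvtColor(W["frame"],cv2.COLOR_RGB2GRAY).astype(int)
print(f[150,222:240],f[150,308:328]); print(f[112:126,250]); print(f[190,245:262],f[190,296:312])
E
```

```text
corners [[-47.1414  82.3574   8.    ]
 [ 42.658   81.9674   8.    ]]
-18.37151696042629 0.08980024356319069
collar [[ -0.1586  38.8274 177.6279]] mid [[  0.0555  53.1353 177.6279]] tcp [  0.1928   0.4588 169.6279]
[206 207 207 208 207 207 207 207 189 198 233 239 239 239 239 240 237 237] [214 233 238 238 238 236 232 233 235 236 211 180 208 207 207 208 207 207
 207 208]
[206 208 206 206 207 194 227 244 243 242 242 242 242 245]
[129  17  23  25  35  74 110 118 125 132 139 143 148 154 162 165 167] [174 172 167 160 153 149 141 134 100  48  24  26  45 128 197 236]
```

>>> move_arm:
  delta_pos:
    - [-0.0011,0.0031,-0.03]
    - [0,0,-0.04]
    - [0,0,-0.036]
    - [0,0,-0.012]
    - [0,0,0]
  turn:
    - [0,0,0]
    - [0,0,0]
    - [0,0,0]
    - [0,0,0]
    - [0,0,0]
  jaw: [0.02,0.02,0.02,0.02,0.02]

```text
clock: 7.35
ee_pos: [0.4315, -0.2239, 0.0515]
orientation: [[0.312, 0.95, -0.0], [0.95, -0.312, 0.0], [0.0, -0.0, -1.0]]
contact_force: [-0.4, -0.0, -1.5]
opening: 0.29
grasp_force: 40.0
```

>>> move_arm:
  delta_pos:
    - [0,0,-0.01]
    - [0,0,-0.008]
    - [0,0,-0.004]
    - [0,0,0]
    - [0,0,0]
  turn:
    - [0,0,0]
    - [0,0,0]
    - [0,0,0]
    - [0,0,0]
    - [0,0,0]
  jaw: [0.02,0.02,0.02,0.02,0.02]

```text
clock: 7.98
ee_pos: [0.4319, -0.2242, 0.0295]
orientation: [[0.312, 0.95, 0.0], [0.95, -0.312, -0.0], [-0.0, 0.001, -1.0]]
contact_force: [-0.6, 0.3, -2.2]
opening: 0.289
grasp_force: 40.0
```

>>> move_arm:
  delta_pos:
    - [0,0,-0.0015]
    - [0,0,-0.0015]
    - [0,0,0]
    - [0,0,0]
  turn:
    - [0,0,0]
    - [0,0,0]
    - [0,0,0]
    - [0,0,0]
  jaw: [0.02,0.02,0.02,0.02]

```text
clock: 8.48
ee_pos: [0.4317, -0.224, 0.0263]
orientation: [[0.312, 0.95, 0.0], [0.95, -0.312, -0.0], [-0.0, 0.0, -1.0]]
contact_force: [-0.3, 0.2, -2.4]
opening: 0.289
grasp_force: 40.0
```

>>> move_arm:
  delta_pos:
    - [0,0,-0.001]
    - [0,0,-0.0005]
    - [0,0,0]
    - [0,0,0]
  turn:
    - [0,0,0]
    - [0,0,0]
    - [0,0,0]
    - [0,0,0]
  jaw: [0.02,0.02,0.02,0.02]

```text
clock: 8.98
ee_pos: [0.4319, -0.2242, 0.026]
orientation: [[0.311, 0.95, 0.001], [0.95, -0.311, -0.001], [-0.0, 0.001, -1.0]]
contact_force: [-2.9, 1.2, 4.8]
opening: 0.285
grasp_force: 40.0
```

>>> move_arm:
  delta_pos:
    - [0,0,0]
    - [0,0,0]
    - [0,0,0]
    - [0,0,0]
  turn:
    - [0,0,0]
    - [0,0,0]
    - [0,0,0]
    - [0,0,0]
  jaw: [0.035,0.045,0.06,0.06]

```text
clock: 9.48
ee_pos: [0.4316, -0.224, 0.0247]
orientation: [[0.312, 0.95, -0.0], [0.95, -0.312, 0.0], [0.0, -0.0, -1.0]]
contact_force: [0.6, -0.5, -0.8]
opening: 0.629
grasp_force: 0.0
```

>>> move_arm:
  delta_pos:
    - [0,0,0.02]
    - [0,0,0.04]
    - [0,0,0.04]
    - [0,0,0.045]
    - [0,0,0]
  turn:
    - [0,0,0]
    - [0,0,0]
    - [0,0,0]
    - [0,0,0]
    - [0,0,0]
  jaw: [0.06,0.06,0.06,0.06,0.06]

```text
clock: 10.1
ee_pos: [0.4339, -0.2255, 0.1744]
orientation: [[0.312, 0.95, 0.008], [0.95, -0.312, -0.005], [-0.003, 0.009, -1.0]]
contact_force: [-0.2, -0.9, 0.8]
opening: 0.631
grasp_force: 0.0
```

>>> move_arm:
  delta_pos:
    - [0,0,0]
    - [0,0,0]
  turn:
    - [0,0,0]
    - [0,0,0]
  jaw: [0.06,0.06]

```text
clock: 10.35
ee_pos: [0.4308, -0.2234, 0.1677]
orientation: [[0.312, 0.95, -0.003], [0.95, -0.312, 0.002], [0.001, -0.004, -1.0]]
contact_force: [0.2, -0.0, -0.3]
opening: 0.638
grasp_force: 0.0
```

```bash
python3 - <<'E'
from h import *
from station import monitor
s=monitor.state(); print(s["contact_force"],s["ee_pos"],s["orientation"])
W=snap("wrist","5"); np.savez("pose5.npz",p=s["ee_pos"],R=s["orientation"])
E
```

```text
[ 0.154  -0.0255 -0.2859] [ 0.4308 -0.2234  0.1677] [[ 0.3117  0.9502 -0.003 ]
 [ 0.9502 -0.3117  0.0021]
 [ 0.0011 -0.0036 -1.    ]]
```

View pics/wrist5.png

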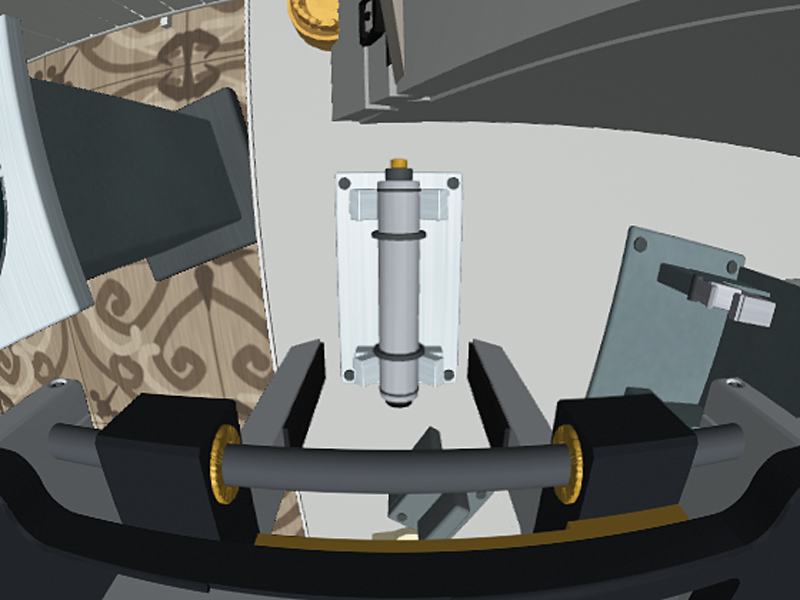

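>>> move_arm:
  delta_pos:
    - [-0.0195,-0.046,0]
    - [-0.0195,-0.046,0]
    - [-0.0195,-0.046,0]
    - [-0.0195,-0.046,0]
    - [-0.0195,-0.046,0]
  turn:
    - [0,0,-10.7]
    - [0,0,-10.7]
    - [0,0,-10.7]
    - [0,0,0]
    - [0,0,0]
  jaw: [0.05,0.05,0.05,0.05,0.05]

```text
clock: 11.02
ee_pos: [0.3331, -0.4549, 0.1683]
orientation: [[0.769, 0.639, -0.001], [0.639, -0.769, 0.002], [0.001, -0.002, -1.0]]
contact_force: [0.4, -0.0, 0.4]
opening: 0.531
grasp_force: 0.0
```

>>> move_arm:
  delta_pos:
    - [0,0,0]
    - [0,0,0]
    - [0,0,0]
    - [0,0,0]
  turn:
    - [0,0,0]
    - [0,0,0]
    - [0,0,0]
    - [0,0,0]
  jaw: [0.05,0.05,0.05,0.05]

```text
clock: 11.52
ee_pos: [0.3349, -0.453, 0.1699]
orientation: [[0.768, 0.641, 0.0], [0.641, -0.768, -0.0], [0.0, 0.0, -1.0]]
contact_force: [0.1, 1.3, -0.6]
opening: 0.53
grasp_force: 0.0
```

```bash
python3 - <<'E'
from h import *
from station import monitor
W=np.load("wrist5.npz")
px=lambda a:(np.array(a,float)+.5)*.7-.5
def hit(uv,z):
    d,o=fray(W,px(uv)); t=(z-o[2])/d[:,2]; return o+d*t[:,None]
v=np.array([.4326,-.2276,-.3163]); c,q=np.cos(v[2]),np.sin(v[2]); R=np.array([[c,-q,0],[q,c,0],[0,0,1]])
loc=lambda P:(P-[v[0],v[1],0])@R*1000
h=hit([[336,172],[463,172],[341,383],[459,383]],.008); print(loc(h),h.mean(0),loc(h.mean(0)))
h=hit([[399,233],[399,350]],.034); print(loc(h),loc(h.mean(0)),h.mean(0)); d=h[0]-h[1];print(np.degrees(np.arctan2(-d[0],d[1])))
s=monitor.state(); print(s["ee_pos"],s["orientation"])
W=snap("wrist","6"); np.savez("pose6.npz",p=s["ee_pos"],R=s["orientation"])
v=np.array([.4113,-.3907,-.8778]); c,q=np.cos(v[2]),np.sin(v[2]); R=np.array([[c,-q,0],[q,c,0],[0,0,1]])
k=fproj(W,np.array([[29,33,54],[29,-33,54],[-29,-33,54],[-29,33,54],[0,25,84],[0,-25,84],[0,0,0]])/1000@R.T+[v[0],v[1],0]);print(k)
m=k.mean(0).round().astype(int); r0,c0=m[1]-58,m[0]-75; print(r0,c0)
f=cv2.resize(W["frame"][r0:r0+116,c0:c0+150,::-1],None,fx=5,fy=5,interpolation=cv2.INTER_CUBIC); cv2.imwrite("pics/k6.png",f)
E
```

```text
[[-46.1728  83.0785   8.    ]
 [ 43.1864  83.1068   8.    ]
 [-47.1186 -77.1457   8.    ]
 [ 45.1471 -77.2423   8.    ]] [ 0.4323 -0.2244  0.008 ] [-1.2395  2.9493  8.    ]
[[ -1.9884  42.1743  34.    ]
 [ -1.9424 -39.2171  34.    ]] [-1.9654  1.4786 34.    ] [ 0.4312 -0.2256  0.034 ]
-18.09029246225918
[ 0.3349 -0.453   0.1699] [[ 0.7678  0.6407  0.0001]
 [ 0.6407 -0.7678 -0.    ]
 [ 0.0001  0.0001 -1.    ]]
[[312.2582  60.6512]
 [311.8839 134.748 ]
 [245.3936 134.5711]
 [245.3408  60.3992]
 [279.0748  62.3082]
 [278.9395 125.2405]
 [278.3921 101.3984]]
39 204
```

View pics/k6.png

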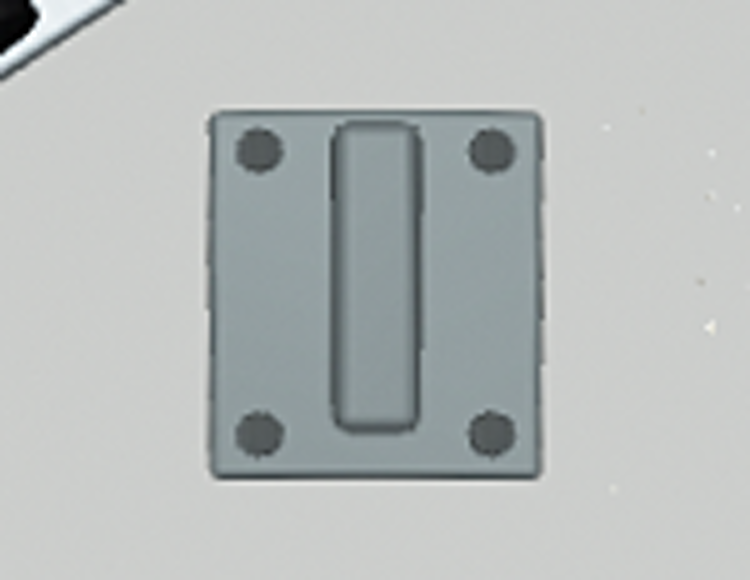

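```bash
python3 - <<'E'
from h import *
import h as H
W=np.load("wrist6.npz"); H.proj=fproj
px=np.array([[541,113],[541,477],[211,477],[211,113],[376,122],[376,432]],float)/5-.5+[204,39]
v,r=H.fit([(W,[[29,33,54],[29,-33,54],[-29,-33,54],[-29,33,54],[0,25,84],[0,-25,84]],px)],[.4113,-.3907,-.8778])
print(v,np.degrees(v[2]),r)
E
```

```text
[ 0.4112 -0.3906 -0.8753] -50.148239024277736 [array([[ 0.3328, -0.5517],
       [ 0.1527,  0.7481],
       [-0.3382,  0.7401],
       [-0.5853, -0.6287],
       [ 0.1467, -0.6091],
       [ 0.1765,  0.323 ]])]
```

>>> move_arm:
  delta_pos:
    - [0.0386,0.032,0]
    - [0.0386,0.0319,0]
    - [0,0,-0.03]
    - [0,0,-0.04]
    - [0,0,-0.02]
  turn:
    - [0,0,0]
    - [0,0,0]
    - [0,0,0]
    - [0,0,0]
    - [0,0,0]
  jaw: [0.05,0.05,0.05,0.05,0.05]

```text
clock: 12.2
ee_pos: [0.411, -0.3883, 0.0775]
orientation: [[0.768, 0.64, -0.002], [0.64, -0.768, 0.002], [-0.0, -0.003, -1.0]]
contact_force: [0.2, -0.2, 0.5]
opening: 0.53
grasp_force: 0.0
```

>>> move_arm:
  delta_pos:
    - [0,0,-0.0113]
    - [0,0,0]
    - [0,0,0]
  turn:
    - [0,0,0]
    - [0,0,0]
    - [0,0,0]
  jaw: [0.05,0.05,0.05]

```text
clock: 12.58
ee_pos: [0.412, -0.3908, 0.0699]
orientation: [[0.769, 0.639, 0.002], [0.639, -0.769, -0.002], [0.0, 0.003, -1.0]]
contact_force: [0.2, 0.4, -0.1]
opening: 0.534
grasp_force: 0.0
```

>>> move_arm:
  delta_pos:
    - [0,0,0]
    - [0,0,0]
    - [0,0,0]
    - [0,0,0]
    - [0,0,0]
  turn:
    - [0,0,0]
    - [0,0,0]
    - [0,0,0]
    - [0,0,0]
    - [0,0,0]
  jaw: [0.03,0.02,0.008,0.008,0.008]
  grip_force: 30

```text
clock: 13.2
ee_pos: [0.4114, -0.3903, 0.0685]
orientation: [[0.769, 0.639, 0.0], [0.639, -0.769, -0.0], [-0.0, 0.0, -1.0]]
contact_force: [0.6, -0.7, -0.3]
opening: 0.15
grasp_force: 30.0
```

>>> move_arm:
  delta_pos:
    - [0,0,0.035]
    - [0,0,0.045]
    - [0.005,0.0413,0]
    - [0.005,0.0413,0]
    - [0.005,0.0414,0]
  turn:
    - [0,0,0]
    - [0,0,0]
    - [0,0,10.7]
    - [0,0,10.7]
    - [0,0,10.7]
  jaw: [0.008,0.008,0.008,0.008,0.008]

```text
clock: 13.82
ee_pos: [0.4259, -0.2646, 0.1477]
orientation: [[0.306, 0.952, -0.001], [0.952, -0.306, 0.001], [0.001, -0.001, -1.0]]
contact_force: [-0.1, -0.8, -2.7]
opening: 0.144
grasp_force: 30.0
```

>>> move_arm:
  delta_pos:
    - [0.0051,0.0414,0]
    - [0,0,0]
    - [0,0,0]
    - [0,0,0]
  turn:
    - [0,0,0]
    - [0,0,0]
    - [0,0,0]
    - [0,0,0]
  jaw: [0.008,0.008,0.008,0.008]

```text
clock: 14.32
ee_pos: [0.4312, -0.2256, 0.1482]
orientation: [[0.313, 0.95, -0.001], [0.95, -0.313, -0.0], [-0.0, -0.001, -1.0]]
contact_force: [-0.0, -0.9, -3.2]
opening: 0.145
grasp_force: 30.0
```

```bash
python3 - <<'E'
from h import *
from station import monitor
s=monitor.state(); print(s["clock"],s["contact_force"],s["ee_pos"],s["orientation"],s["opening"])
for n in("wrist","side"): snap(n,"7")
W=np.load("wrist7.npz")["frame"]; S=np.load("side7.npz")["frame"]
a=cv2.resize(W[60:320,180:380],None,fx=2,fy=2,interpolation=cv2.INTER_CUBIC)
b=cv2.resize(S[170:300,210:310],None,fx=4,fy=4,interpolation=cv2.INTER_CUBIC)
cv2.imwrite("pics/m7.png",np.hstack([a,b])[:,:,::-1])
E
```

```text
14.325 [-0.0134 -0.8564 -3.1522] [ 0.4312 -0.2256  0.1482] [[ 0.3129  0.9498 -0.0006]
 [ 0.9498 -0.3129 -0.    ]
 [-0.0002 -0.0005 -1.    ]] 0.14478360853880096
```

View pics/m7.png

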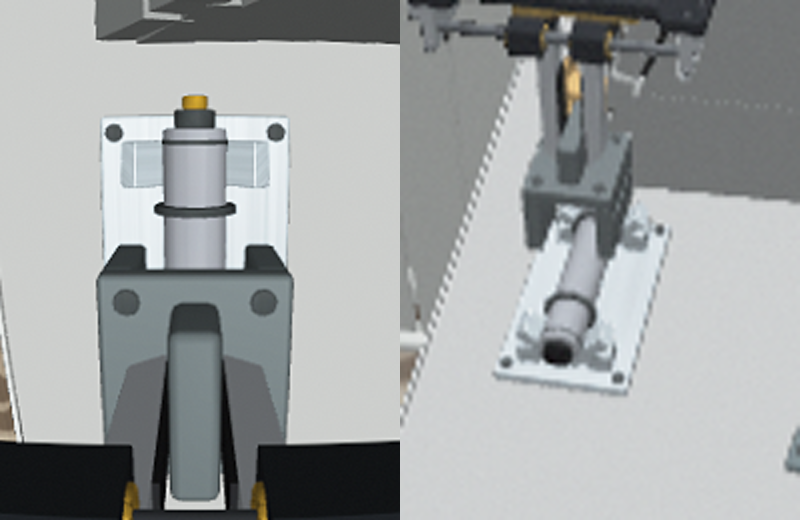

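>>> move_arm:
  delta_pos:
    - [0,0,-0.015]
    - [0,0,-0.015]
    - [0,0,-0.01]
    - [0,0,-0.01]
    - [0,0,0]
  turn:
    - [0,0,0]
    - [0,0,0]
    - [0,0,0]
    - [0,0,0]
    - [0,0,0]
  jaw: [0.008,0.008,0.008,0.008,0.008]

```text
clock: 15.05
ee_pos: [0.4308, -0.2243, 0.0973]
orientation: [[0.312, 0.95, -0.002], [0.95, -0.312, 0.001], [0.001, -0.002, -1.0]]
contact_force: [0.8, 0.2, -2.4]
opening: 0.144
grasp_force: 30.0
```

Slot is over the cartridge without contact; go on down.

>>> move_arm:
  delta_pos:
    - [0,0,-0.008]
    - [0,0,-0.007]
    - [0,0,-0.004]
    - [0,0,0]
    - [0,0,0]
  turn:
    - [0,0,0]
    - [0,0,0]
    - [0,0,0]
    - [0,0,0]
    - [0,0,0]
  jaw: [0.008,0.008,0.008,0.008,0.008]

```text
clock: 15.68
ee_pos: [0.4316, -0.2249, 0.0797]
orientation: [[0.312, 0.95, 0.0], [0.95, -0.312, -0.0], [-0.0, 0.001, -1.0]]
contact_force: [-0.3, -0.3, -3.9]
opening: 0.147
grasp_force: 30.0
```

>>> move_arm:
  delta_pos:
    - [0,0,-0.0015]
    - [0,0,-0.001]
    - [0,0,0]
    - [0,0,0]
  turn:
    - [0,0,0]
    - [0,0,0]
    - [0,0,0]
    - [0,0,0]
  jaw: [0.008,0.008,0.008,0.008]

```text
clock: 16.18
ee_pos: [0.4315, -0.2248, 0.0771]
orientation: [[0.312, 0.95, 0.0], [0.95, -0.312, -0.0], [0.0, 0.0, -1.0]]
contact_force: [-0.9, -0.7, -3.4]
opening: 0.143
grasp_force: 30.0
```

>>> move_arm:
  delta_pos:
    - [0,0,-0.001]
    - [0,0,0]
    - [0,0,0]
  turn:
    - [0,0,0]
    - [0,0,0]
    - [0,0,0]
  jaw: [0.008,0.008,0.008]

```text
clock: 16.55
ee_pos: [0.4317, -0.2248, 0.0765]
orientation: [[0.312, 0.95, 0.001], [0.95, -0.312, -0.0], [-0.0, 0.001, -1.0]]
contact_force: [-0.6, 0.3, 0.6]
opening: 0.147
grasp_force: 30.0
```

Legs touch the base plate (load off by about 4 N). Release and rise.

>>> move_arm:
  delta_pos:
    - [0,0,0]
    - [0,0,0]
    - [0,0,0]
    - [0,0,0]
  turn:
    - [0,0,0]
    - [0,0,0]
    - [0,0,0]
    - [0,0,0]
  jaw: [0.02,0.03,0.05,0.05]

```text
clock: 17.05
ee_pos: [0.4315, -0.2247, 0.076]
orientation: [[0.312, 0.95, 0.0], [0.95, -0.312, -0.0], [0.0, 0.0, -1.0]]
contact_force: [0.4, -0.0, -0.4]
opening: 0.496
grasp_force: 0.0
```

>>> move_arm:
  delta_pos:
    - [0,0,0.02]
    - [0,0,0.04]
    - [0,0,0.04]
    - [0,0,0]
    - [0,0,0]
  turn:
    - [0,0,0]
    - [0,0,0]
    - [0,0,0]
    - [0,0,0]
    - [0,0,0]
  jaw: [0.05,0.05,0.05,0.05,0.05]

```text
clock: 17.68
ee_pos: [0.4311, -0.2245, 0.175]
orientation: [[0.312, 0.95, -0.001], [0.95, -0.312, 0.001], [0.0, -0.001, -1.0]]
contact_force: [-0.3, -0.2, 0.3]
opening: 0.534
grasp_force: 0.0
```

```bash
python3 - <<'E'
from h import *
from station import monitor
W=snap("wrist","8"); s=monitor.state(); print(s["ee_pos"],s["contact_force"])
v=np.array([.4313,-.2250,-.3163]); c,q=np.cos(v[2]),np.sin(v[2]); R=np.array([[c,-q,0],[q,c,0],[0,0,1]])
k=fproj(W,np.array([[29,33,62],[-29,33,62],[0,25,92],[0,-25,92],[0,40,34]])/1000@R.T+[v[0],v[1],0]);print(k)
g=cv2.cvtColor(W["frame"],cv2.COLOR_RGB2GRAY).astype(int)
u0,u1=int(k[1,0]),int(k[0,0]); r=int(k[0,1])
print("row",r+6,"L",u0-8,g[r+6,u0-8:u0+9],"R",u1-8,g[r+6,u1-8:u1+9]); r2=r+25
print("row",r2,"L",u0-8,g[r2,u0-8:u0+9],"R",u1-8,g[r2,u1-8:u1+9])
print("top edge rows from",r-8,g[r-8:r+9,u0+12],g[r-8:r+9,u1-12])
E
```

```text
[ 0.4307 -0.2243  0.1743] [-1.099   0.1441 -1.5748]
[[311.1498 172.695 ]
 [245.0973 172.744 ]
 [278.2636 188.1062]
 [278.2622 247.3248]
 [278.0337 161.1576]]
row 178 L 237 [240 238 239 237 239 237 236 236 186 108 142 150 149 150 148 130 100] R 303 [114 145 151 151 152 153 133 115 219 238 237 236 231 230 230 234 227]
row 197 L 237 [229 236 236 237 236 237 234 237 221 114 125 147 145 144 143 143 143] R 303 [147 146 147 146 147 144 120 170 228 235 235 232 229 229 230 231 211]
top edge rows from 164 [243 241  40  54  56  57  58  55  65 101 131 151 151 139  98  87  89] [241 240  40  53  58  57  56  53  63 102 134 153 153 141  97  88  92]
```

```bash
python3 -c "
from station import robot; print(robot.job_done())"
```

```text
the job is handed in; nothing more can be done
None
```

The cartridge was taken out through the front jaws and laid in the V-blocks, the keeper set astride it, and the job handed in at about 18 s. The last wrist image put the keeper within a pixel of its target, but no verdict came back, and I viewed 11 pictures, one over the limit of 10.

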